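# Index the drill jig to the undrilled blank

## Task

Flick the scalloped dial of the indexing drill jig round clockwise (seen from above), pushing with a fingertip on its edge, by just as many clicks as bring the one brass blank that has no hole yet to rest under the drill bush, and not a click past it. Only push the dial: do not lift or shove the jig, and do not touch the brass blanks or the plate that holds them. Leave everything else on the bench where it is and finish with the hand clear.

Things in the scene. Friction and masses are not known exactly. Their poses are not given: they have to be found in the camera images.
- jig: indexing drill jig, loose but heavy (6 kg). Steel base plate 14 mm thick, reaching 85 mm to its -x, 130 mm to its +x, 85 mm to each side of the origin, which lies on the dial's axis at the plate's underside, z up. On the +x side a post carries a steel arm (36 mm wide, x = 23 to 129 mm, top 80 mm, bush top 87 mm) over the dial; the dial's other sides are open.
- dial (a joint): turn of the dial in rad, growing clockwise from above. A spring detent holds it at multiples of 1.047 rad (six clicks a turn): pushed over half-way to the next click it runs on by itself, pushed less it falls back. About 2 N at the edge turns it. The undrilled blank is under the bush at 4.189 rad; at the start the dial is two to four clicks short of that.
- nests: dark round plate of 57.5 mm radius on top of the dial that turns with it and holds the six brass blanks; origin on the dial's axis at the plate's underside, 40 mm above the bench; plate top 44 mm, blank tops 58 mm, centre bolt head 54 mm above the bench. Not to be touched.
- hub (a point): centre of the flat aluminium dial, 32 mm above the bench (underside 24, top 40). Round core of 60 mm radius with six round lobes (15 mm radius, centred 63 mm from the axis, reaching 78 mm), one at each blank. Between them are scallops for a finger, at rest centred 30, 90, 150, 210, 270, 330 degrees counterclockwise (from above) from the jig's +x axis.
- blank (a point): centre of the top face of the one brass blank without a hole: a plain brass hexagon, 30 mm across flats, its top 58 mm above the bench, 41 mm from the dial's axis. The five other blanks on the dial each have a dark 18 mm hole.
- bush (a point): centre of the lower mouth of the drill bush, in the nose of the steel arm, 63 mm above the bench and 41 mm along the jig's +x from the dial's axis; the blank belongs right under it
- nut: loose brass hexagon blank, 30 mm across flats, 16 mm high, lying flat on the bench; origin at the centre of its underside
- mallet: wooden mallet lying on the bench, head 65 x 125 x 75 mm, handle 27 mm thick running 270 mm along its -x; origin under the centre of the head
- chuck_key: T-shaped steel drill chuck key, 92 mm long, lying flat; origin under the middle of its cross bar, shank along its +x
- indicator: dial indicator in a chrome case, 57 mm across, 26 mm high, lying face up, stem to its -y; origin at the centre of its underside
- mag_base: magnetic base, grey steel block 60 x 50 x 55 mm with a red cam lever and a post to 185 mm; origin at the centre of its underside
- oil: white cutting-oil bottle with red cap, 60 mm across, 160 mm high; origin at the centre of its underside
- brush: chip brush 220 mm long lying on the bench along its x axis; origin at its underside

How it is judged:
At the end, for the whole second after the job is handed in: The dial rests in the detent that puts the undrilled blank under the drill bush (within 5 degrees and 5 mm), reached clockwise; the jig stands flat within 12 mm of where it was, and the bystanders within 20 mm (value of joint dial between 4.099 and 4.279 rad and velocity of joint dial between -0.1 and 0.1 rad/s and horizontal distance between blank and bush below 0.005 m and distance of jig from where it was at the start of the episode below 0.012 m and angle between jig's own z axis and vertical below 0.03 rad and distance of each of nut, mallet, chuck_key, indicator, mag_base, oil, brush from where it was at the start of the episode below 0.02 m); the robot touches nothing.
It fails at once if the dial is turned past the undrilled blank by more than half a click (value of joint dial above 4.719 rad).
It fails at once if the dial is turned anticlockwise out of its first station (value of joint dial below -0.55 rad).
It fails at once if the brass blanks or the plate that holds them are touched (contact force between any of the fingers, the arm and nests above 0.5 N).
It fails at once if the jig is lifted, tipped or shoved (over 12 mm or 0.06 rad) (height (world z) of jig above 0.005 m or distance of jig from where it was at the start of the episode above 0.012 m or angle between jig's own z axis and vertical above 0.06 rad).
It fails at once if another thing on the bench is moved more than 20 mm (distance of any of nut, mallet, chuck_key, indicator, mag_base, oil, brush from where it was at the start of the episode above 0.02 m).
It also fails if it takes over 59 s, if anything falls off the work surface, if the arm or the gripper's body presses on something with over 40 N, if the wrist force passes 120 N, or if a joint passes its speed limit or range.

## Robot

A 6-joint arm with a two-finger parallel gripper is mounted at the origin on the work surface. World frame = base frame: x ahead of the robot, y to its left, z up, the work surface at z = 0. Lengths are in m, angles in rad, forces in N, time in s.
With the tool pointing down it reaches from about 0.4 to 0.825 m from the base axis. Payload 7 kg.
Tool frame: the origin (TCP) lies at the very end of the fingers, on their centre line; the grasp point (between the pads) lies 19 mm behind it; z points along the fingers, y is the line along which they close (so a half turn about z gives the same grasp; the last joint's range is limited). The gripper opens to 85 mm and grips with 20 to 120 N. Pads are 22 mm wide; open, the fingers measure 114 mm over their backs; the gripper's body (76 mm by 85 mm) begins 54 mm behind the grasp point. The pads swing forward as they close: fully open they stand 13 mm farther back than shut.
Start: joints at [-0.902, 0.359, 0.012, 0, -1.224, -0.288], TCP at [0.251, -0.627, 0.231] pointing down, gripper open.
Joint ranges: [-3.07, 3.07], [-1.43, 2.12], [-1.02, 1.25], [-3.03, 1.67], [-3.05, -0], [-3.03, 3.03]. Speed limits (rad/s): [2.39, 2.39, 3.01, 3.14, 3.14, 3.14].

## Interface

Orientations are given as a 3x3 rotation matrix whose columns are the frame's x, y, z axes.
In Python, from rig import sense, grab_frame, job_done, spot_in, outline_of, tip_of gives the robot as it stands.
- The arm moves only by the tool play_rows, never from a script. Its argument "series" is a list of rows, each a list of 3 entries, a list of its own where there are three numbers: the turn, a rotation vector about the tool's x, y, z as a fraction of full scale, then the shift along the tool's x, y, z as a fraction of full scale, then the opening, from 0 (shut) to 1 (fully open). In form: [[[rx, ry, rz], [x, y, z], grip], ...]. A call has 1 to 12 rows; each row is the pose to reach, as a shift and turn from the pose commanded when the call began, along the tool's axes at that moment; what a row does not reach only later rows make up. Full scale, the value 1, is 30 cm for a shift and 0.5 rad for a turn. A row lasts 1/12 s, in which the tool goes at most 41.7 mm and 7.16 degrees, less where a joint would pass 70% of its speed; a pose out of reach is approached as far as the arm can. A call with a number of a shift or a turn outside -1 to 1 is refused whole. A call with a gripper value outside its range is refused whole. The fingers move at their own pace and stop on an object; "grip_force" is the grip in N (left out, the last holds). Time passes only in rows, so rows that repeat a pose let the fingers close. It gives the time, the measured TCP pose, the force, the opening and the grip force at its end, in the units of the state.
- sense(): the state, without advancing time (a new reading comes with each control period).
- grab_frame(name): name is "side" or "top" or "wrist"; returns a dict with "image" (384x512x3 uint8, red, green, blue), "fx", "fy", "cx", "cy" (pixels), "eye" and "rotation" of the camera in the world. Camera axes: x right, y up, looking along -z (the intrinsics and any distortion apply to the point x, -y, -z); pixel columns grow to the right and rows downward; lengths in m; the calibration is good to about 2 mm. A picture is of the moment at which its call begins. There is no depth.
- job_done(): hands the job in; it is judged then, once.
Trained networks look in a picture, given as the dict that the camera call returned (one of the last four; its "shot" number tells which), for a name from the list of things; names that differ only in an ending like _2 or _b are one class to them, and where a whole thing is asked for, a point or a joint stands for the part that bears it (a point fixed in the world has none). Each returns a list of dicts, best first, with "score" (0 to 1); they miss things now and then, are a little off and sometimes report something else, mostly with a low value. They report only what shows in the picture. A call takes as long as a camera call.
- spot_in(label, picture): "point" ([x, y, z] in m, in world coordinates, good to about 4 mm: the middle of the surface that is visible of it).
- outline_of(label, picture): "pixels" (384x512 bool, what is visible of it).
- tip_of(label, picture): "point" ([x, y, z] in m, in world coordinates, good to about 4 mm: a listed point, or the origin of a listed thing).
The state is a dict: "t": time; "joints": joint angles; "joint_velocities": joint speeds; "tau": joint torques, N m; "ee_pos": TCP position; "tool_rot": TCP orientation; "force": force on the tool from outside, world axes, zero at the start; "torque": the same for the moment, N m; "width": finger opening in m; "grip_force": force on a finger pad.
Only numpy, scipy, OpenCV 4.12 (cv2) and the standard library are available. Lean on these libraries where they do the work, as an engineer would, in place of code of your own. Each camera call takes 0.05 s, during which the arm holds its last target. There are 200 camera calls.

## Working session

There is one attempt and no reset: what is moved stays moved. The work goes in short steps, Python scripts to look and compute and a tool call to move; the robot and the scene stay as the last step left them, time stands still between calls to the robot, and variables do not carry over. Pictures are saved under pics/ and viewed, at most 10 in all, crops included, and the job is handed in when it is done.

Besides the shell and the picture viewer there is one more tool, called after "Emit:" by a JSON object that holds its "api" and its "payload". play_rows: Moves the arm, as the interface text tells. Shift numbers are shares of 30 cm and turn numbers shares of 0.5 rad, none past 1 either way. Its arguments: {"type":"object","properties":{"series":{"type":"array"},"grip_force":{"type":"number"}},"required":["series"]}

```bash
mkdir -p pics
cat > h.py <<'E'
import numpy as np, cv2
from rig import *
def save(p,n): cv2.imwrite('pics/'+n+'.png',cv2.cvtColor(p['image'],cv2.COLOR_RGB2BGR))
E
python3 - <<'E'
from h import *
s=sense(); print(s['t'],s['ee_pos'],s['tool_rot'],s['width'])
T=grab_frame('top'); S=grab_frame('side'); save(T,'t0'); save(S,'s0')
cv2.imwrite('pics/a.png',cv2.resize(np.hstack([cv2.imread('pics/t0.png'),cv2.imread('pics/s0.png')]),(800,300)))
for n,p in (('top',T),('side',S)):
  print(n,p['eye'],p['fx'])
  for l in ['jig','hub','blank','bush','nests','nut','mallet','chuck_key','indicator','mag_base','oil','brush']:
    r=tip_of(l,p)[:2]; print(l,[(np.round(q['point'],3),round(q['score'],2)) for q in r])
E
```

```text
0.0 [ 0.25067    -0.6261984   0.23038378] [[-9.28404388e-01 -3.71570566e-01 -7.78413520e-04]
 [-3.71571339e-01  9.28403242e-01  1.46937763e-03]
 [ 1.76704158e-04  1.65341280e-03 -9.99998617e-01]] 0.08533093246420885
top [ 0.49867541 -0.02410055  1.18995197] 391.84391419121425
jig [(array([ 0.579, -0.046,  0.003]), 0.85)]
hub [(array([ 0.572, -0.04 ,  0.031]), 0.61)]
blank [(array([ 0.561, -0.077,  0.06 ]), 0.7), (array([0.433, 0.264, 0.001]), 0.57)]
bush [(array([ 0.616, -0.045,  0.058]), 0.69)]
nests []
nut [(array([ 0.43 ,  0.265, -0.001]), 0.52)]
mallet [(array([0.588, 0.451, 0.005]), 0.82)]
chuck_key [(array([ 0.436, -0.263,  0.001]), 0.49)]
indicator [(array([ 0.575, -0.042,  0.041]), 0.69), (array([ 0.533, -0.367,  0.003]), 0.55)]
mag_base [(array([ 0.732, -0.284, -0.002]), 0.71)]
oil [(array([0.755, 0.26 , 0.002]), 0.64)]
brush [(array([ 0.438, -0.516, -0.   ]), 0.82)]
side [0.01896642 1.01205166 1.00439413] 401.3558775841623
jig [(array([ 0.576, -0.042, -0.   ]), 0.61)]
hub [(array([ 0.576, -0.044,  0.033]), 0.65)]
blank [(array([ 0.559, -0.08 ,  0.058]), 0.8)]
bush [(array([ 0.616, -0.034,  0.064]), 0.72)]
nests [(array([ 0.574, -0.038,  0.045]), 0.78)]
nut [(array([0.431, 0.264, 0.   ]), 0.4)]
mallet [(array([ 0.586,  0.455, -0.002]), 0.93)]
chuck_key [(array([ 0.575, -0.044,  0.034]), 0.75), (array([ 0.575, -0.042,  0.042]), 0.5)]
indicator [(array([ 0.534, -0.365,  0.002]), 0.69)]
mag_base [(array([ 0.733, -0.285,  0.002]), 0.89)]
oil [(array([ 0.561, -0.081,  0.057]), 0.2)]
brush [(array([ 0.436, -0.514,  0.002]), 0.71), (array([ 0.756,  0.258, -0.001]), 0.27)]
```

View pics/t0.png

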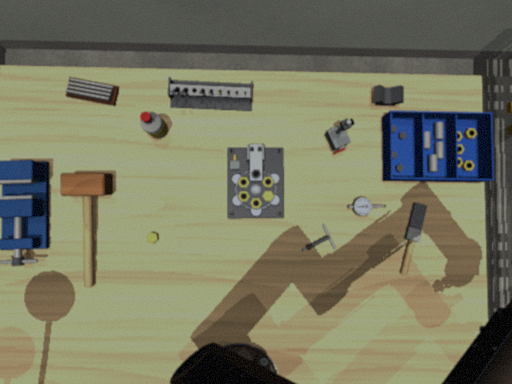

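View pics/s0.png

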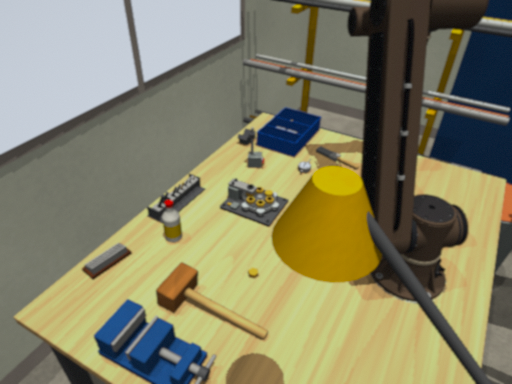

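The top view has +x up and +y left. The plain blank is at about (268,196), at 4 o'clock, which is about 240° ccw from the arm. That means 4 clicks clockwise. I'll move over the dial and check this with the wrist camera.

Emit:
{"api": "play_rows", "payload": {"series": [[[0, 0, 0.38], [-0.36, 0.38, -0.1], 0], [[0, 0, 0.76], [-0.72, 0.76, -0.15], 0], [[0, 0, 0.76], [-0.72, 0.76, -0.15], 0], [[0, 0, 0.76], [-0.72, 0.76, -0.15], 0], [[0, 0, 0.76], [-0.72, 0.76, -0.15], 0], [[0, 0, 0.76], [-0.72, 0.76, -0.15], 0], [[0, 0, 0.76], [-0.72, 0.76, -0.15], 0], [[0, 0, 0.76], [-0.72, 0.76, -0.15], 0], [[0, 0, 0.76], [-0.72, 0.76, -0.15], 0], [[0, 0, 0.76], [-0.72, 0.76, -0.15], 0]]}}

```text
t: 2.13
ee_pos: [0.3674, -0.3336, 0.2772]
tool_rot: [[-1.0, -0.004, 0.002], [-0.004, 1.0, -0.001], [-0.002, -0.001, -1.0]]
force: [-0.3, -0.9, -0.4]
width: 0.0001
grip_force: 0.0
```

Emit:
{"api": "play_rows", "payload": {"series": [[[0, 0, 0], [-0.34, 0.96, 0], 0], [[0, 0, 0], [-0.34, 0.96, 0], 0], [[0, 0, 0], [-0.34, 0.96, 0], 0], [[0, 0, 0], [-0.34, 0.96, 0], 0], [[0, 0, 0], [-0.34, 0.96, 0], 0], [[0, 0, 0], [-0.34, 0.96, 0], 0], [[0, 0, 0], [-0.34, 0.96, 0], 0], [[0, 0, 0], [-0.34, 0.96, 0], 0], [[0, 0, 0], [-0.34, 0.96, 0], 0], [[0, 0, 0], [-0.34, 0.96, 0], 0], [[0, 0, 0], [-0.34, 0.96, 0], 0]]}}

```text
t: 3.05
ee_pos: [0.4683, -0.0476, 0.276]
tool_rot: [[-1.0, 0.0, -0.001], [0.0, 1.0, -0.0], [0.001, -0.0, -1.0]]
force: [-0.7, -0.3, -0.1]
width: -0.0002
grip_force: 0.0
```

Run:
```python
from h import *
s=sense(); print(s['t'],s['ee_pos'],s['joints'])
W=grab_frame('wrist'); save(W,'w0'); print(W['eye'],W['rotation'])
for n,p in (('w',W),('top',grab_frame('top'))):
  for l in ['jig','hub','blank','bush','nests']:
    r=tip_of(l,p)[:2]; print(n,l,[(np.round(q['point'],3),round(q['score'],2)) for q in r])
```

```text
3.05 [ 0.46826382 -0.04758426  0.27596899] [ 3.18537881e-01 -1.35224360e-02 -3.45508295e-01  1.14963323e-04
 -1.23975671e+00 -1.88938380e+00]
[ 0.39683384 -0.04771965  0.41853728] [[-7.72175403e-04 -9.59554196e-01 -2.81522911e-01]
 [ 9.99999442e-01 -9.43885290e-04  4.74327711e-04]
 [-7.20868480e-04 -2.81522388e-01  9.59554389e-01]]
w jig [(array([ 0.575, -0.041, -0.003]), 0.95)]
w hub [(array([ 0.577, -0.04 ,  0.032]), 0.59)]
w blank [(array([ 0.557, -0.078,  0.055]), 0.59)]
w bush []
w nests [(array([ 0.578, -0.041,  0.039]), 0.78)]
top jig [(array([ 0.58 , -0.043,  0.004]), 0.56)]
top hub [(array([ 0.574, -0.04 ,  0.029]), 0.74)]
top blank [(array([ 0.558, -0.077,  0.057]), 0.64)]
top bush [(array([ 0.619, -0.045,  0.058]), 0.68)]
top nests [(array([ 0.576, -0.041,  0.042]), 0.58)]
```

View pics/w0.png

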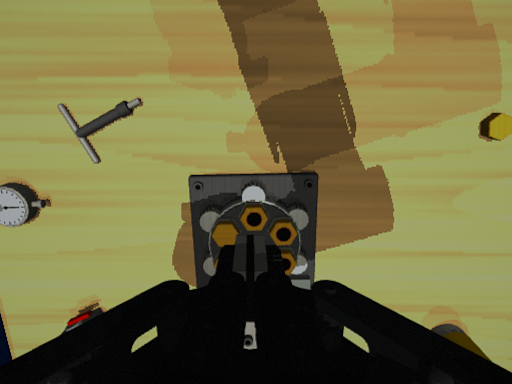

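The wrist view has image up = -x. The plain blank is at (227,234). The lobes are at (254,195), (208,219), (297,217) and (212,266), and the plate's near corners are at (189,176) and (317,173). I'll fit the axis and yaw from these.

```bash
cat >> h.py <<'E'
def back(p,uv,z):
    d=p['rotation']@np.array([(uv[0]-p['cx'])/p['fx'],-(uv[1]-p['cy'])/p['fy'],-1]); e=np.array(p['eye']); return e+d*(z-e[2])/d[2]
def proj(p,X):
    c=np.array(p['rotation']).T@(np.asarray(X)-p['eye']); return [p['cx']+p['fx']*c[0]/-c[2], p['cy']-p['fy']*c[1]/-c[2]]
E
python3 - <<'E'
from h import *
W=grab_frame('wrist')
for uv in [(189,176),(317,173)]: print(back(W,uv,.014))
for uv in [(254,195),(208,219),(297,217),(212,266)]: print(back(W,uv,.04))
im=cv2.cvtColor(W['image'],cv2.COLOR_RGB2BGR)
H=np.array([.576,-.041]);yaw=np.radians(0)
for yaw,col in ((0,(0,0,255)),(0.03,(0,255,0))):
  for k in range(6):
    a=yaw+k*np.pi/3; c=H+.063*np.array([np.cos(a),np.sin(a)])
    pts=[proj(W,[c[0]+.015*np.cos(t),c[1]+.015*np.sin(t),.04]) for t in np.linspace(0,6.283,24)]
    cv2.polylines(im,[np.int32(np.array(pts)*16)],True,col,1,shift=4)
cv2.imwrite('pics/w1.png',cv2.resize(im[160:300,160:350],None,fx=4,fy=4,interpolation=cv2.INTER_CUBIC))
E
```

```text
[ 0.49302538 -0.12570765  0.014     ]
[0.48877632 0.0400247  0.014     ]
[ 0.51079496 -0.04164504  0.04      ]
[ 0.54253251 -0.0995564   0.04      ]
[0.53965473 0.01269075 0.04      ]
[ 0.6088272  -0.09661092  0.04      ]
```

View pics/w1.png

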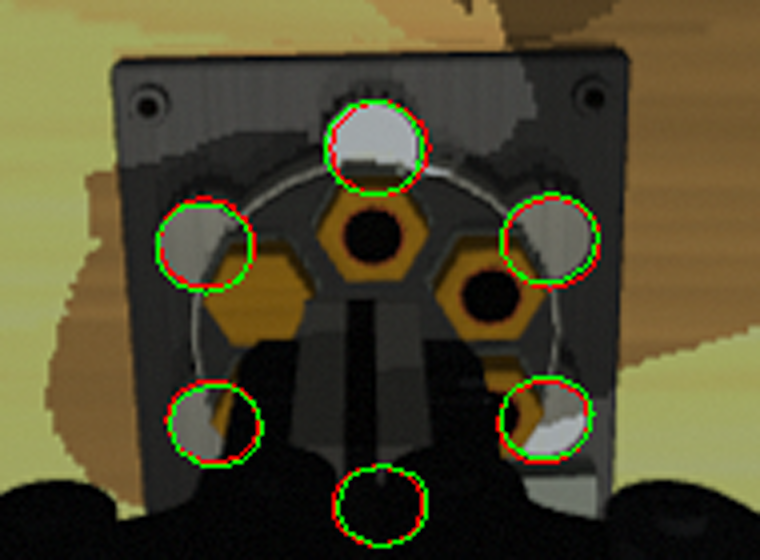

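Emit:
{"api": "play_rows", "payload": {"series": [[[0, 0, -0.57], [-0.143, -0.112, 0.2], 0], [[0, 0, -0.57], [-0.143, -0.112, 0.4], 0], [[0, 0, -0.57], [-0.143, -0.112, 0.6], 0], [[0, 0, -0.57], [-0.143, -0.112, 0.687], 0], [[0, 0, -0.57], [-0.143, -0.112, 0.687], 0], [[0, 0, -0.57], [-0.143, -0.112, 0.687], 0], [[0, 0, -0.57], [-0.143, -0.112, 0.687], 0], [[0, 0, -0.57], [-0.143, -0.112, 0.687], 0], [[0, 0, -0.57], [-0.143, -0.112, 0.687], 0]]}}

```text
t: 4.45
ee_pos: [0.5125, -0.0799, 0.0716]
tool_rot: [[-0.959, -0.283, 0.002], [-0.283, 0.959, 0.0], [-0.002, -0.001, -1.0]]
force: [-0.6, -0.2, 0.6]
width: 0.0002
grip_force: 0.0
```

Run:
```python
from h import *
s=sense(); print(s['t'],s['ee_pos'],s['tool_rot'])
W=grab_frame('wrist'); im=cv2.cvtColor(W['image'],cv2.COLOR_RGB2BGR)
H=np.array([.576,-.0415]);yaw=.025
for k in range(6):
    a=yaw+k*np.pi/3; c=H+.063*np.array([np.cos(a),np.sin(a)])
    pts=[proj(W,[c[0]+.015*np.cos(t),c[1]+.015*np.sin(t),.04]) for t in np.linspace(0,6.283,24)]
    cv2.polylines(im,[np.int32(np.array(pts)*16)],True,(0,255,0),1,shift=4)
cv2.imwrite('pics/w2.png',cv2.resize(im,(800,600)))
```

```text
4.45 [ 0.51252123 -0.07993065  0.07159821] [[-9.59253643e-01 -2.82538243e-01  2.14228081e-03]
 [-2.82538734e-01  9.59255888e-01  7.64095516e-05]
 [-2.07658410e-03 -5.31981167e-04 -9.99997702e-01]]
```

View pics/w2.png

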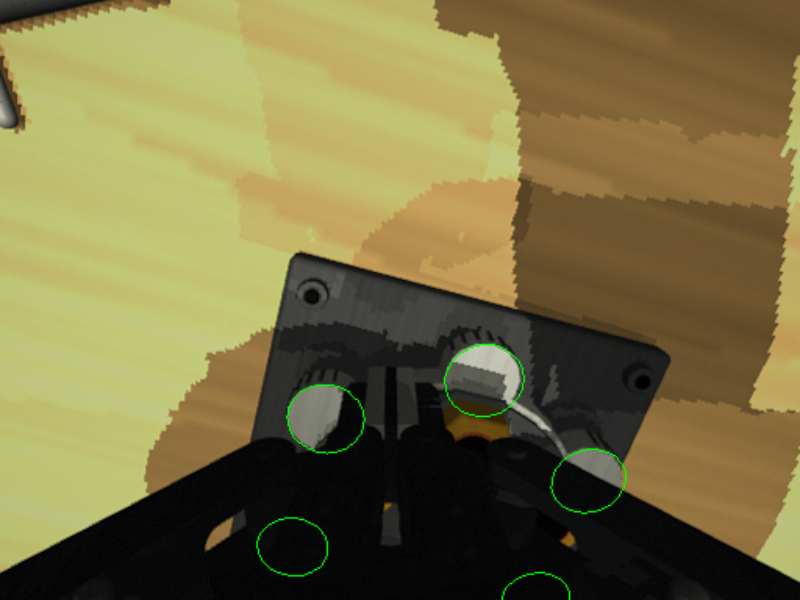

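The model matches the lobes to about 1 mm. The shut fingertips, at about (392,370), sit over the gap between the lobes at (325,418) and (484,380). I'll go down 2 mm further out.

Emit:
{"api": "play_rows", "payload": {"series": [[[0, 0, 0], [0.009, -0.002, 0.0], 0], [[0, 0, 0], [0.009, -0.002, 0.03], 0], [[0, 0, 0], [0.009, -0.002, 0.07], 0], [[0, 0, 0], [0.009, -0.002, 0.11], 0], [[0, 0, 0], [0.009, -0.002, 0.145], 0], [[0, 0, 0], [0.009, -0.002, 0.145], 0], [[0, 0, 0], [0.009, -0.002, 0.145], 0]]}}

```text
t: 5.08
ee_pos: [0.5086, -0.0816, 0.0266]
tool_rot: [[-0.959, -0.282, -0.001], [-0.282, 0.959, -0.0], [0.001, 0.0, -1.0]]
force: [1.0, -0.7, 0.6]
width: -0.0001
grip_force: 0.0
```

```bash
cat >> h.py <<'E'
H=np.array([.575,-.0415]); yaw=.025
from scipy.spatial.transform import Rotation as Ro
def rows(pts):
    "pts: (theta deg rel jig, r, z, align deg); from measured pose"
    s=sense(); R=np.array(s['tool_rot']); p=np.array(s['ee_pos']); print(s['t'],p,s['force'])
    y0=np.degrees(np.arctan2(-R[1,0],-R[0,0]))+180
    for th,r,z,al in pts:
        a=np.radians(th)+yaw; d=np.r_[H+r*np.array([np.cos(a),np.sin(a)]),z]-p
        t=-np.radians(al+np.degrees(yaw)-y0)/.5
        print([[0,0,round(t,2)],[round(v,3) for v in (R.T@d/.3).tolist()],0])
E
python3 - <<'E'
from h import *
rows([(210-5*k,.076,.028,195-2.6*k) for k in range(1,13)])
E
```

```text
5.0833 [ 0.50859392 -0.08156821  0.02659053] [ 0.98818226 -0.7416015   0.62389167]
[[0, 0, np.float64(0.09)], [-0.001, 0.021, -0.005], 0]
[[0, 0, np.float64(0.18)], [0.002, 0.043, -0.005], 0]
[[0, 0, np.float64(0.27)], [0.003, 0.065, -0.005], 0]
[[0, 0, np.float64(0.36)], [0.002, 0.088, -0.005], 0]
[[0, 0, np.float64(0.45)], [-0.001, 0.109, -0.005], 0]
[[0, 0, np.float64(0.54)], [-0.005, 0.131, -0.005], 0]
[[0, 0, np.float64(0.63)], [-0.012, 0.152, -0.005], 0]
[[0, 0, np.float64(0.72)], [-0.02, 0.173, -0.005], 0]
[[0, 0, np.float64(0.81)], [-0.031, 0.192, -0.005], 0]
[[0, 0, np.float64(0.91)], [-0.042, 0.211, -0.005], 0]
[[0, 0, np.float64(1.0)], [-0.056, 0.228, -0.005], 0]
[[0, 0, np.float64(1.09)], [-0.071, 0.245, -0.005], 0]
```

Emit:
{"api": "play_rows", "payload": {"series": [[[0, 0, 0.09], [0, 0.021, -0.005], 0], [[0, 0, 0.18], [0.002, 0.043, -0.005], 0], [[0, 0, 0.27], [0.003, 0.065, -0.005], 0], [[0, 0, 0.36], [0.002, 0.088, -0.005], 0], [[0, 0, 0.45], [-0.001, 0.109, -0.005], 0], [[0, 0, 0.54], [-0.005, 0.131, -0.005], 0], [[0, 0, 0.63], [-0.012, 0.152, -0.005], 0], [[0, 0, 0.72], [-0.02, 0.173, -0.005], 0], [[0, 0, 0.81], [-0.031, 0.192, -0.005], 0], [[0, 0, 0.9], [-0.042, 0.211, -0.005], 0], [[0, 0, 1], [-0.056, 0.228, -0.005], 0], [[0, 0, 1], [-0.071, 0.245, -0.005], 0]]}}

```text
t: 6.08
ee_pos: [0.5093, -0.0044, 0.0292]
tool_rot: [[-0.977, 0.215, 0.002], [0.215, 0.977, 0.001], [-0.002, 0.001, -1.0]]
force: [-0.0, -0.7, -0.2]
width: 0.0
grip_force: 0.0
```

Run:
```python
from h import *
T=grab_frame('top'); save(T,'t1')
for l in ['jig','hub','blank']: print(l,[(np.round(q['point'],3),round(q['score'],2)) for q in tip_of(l,T)[:2]])
rows([(150,.077,z,164) for z in (.045,.065)]+[(155,.084,.07,167),(165,.09,.07,174),(175,.09,.07,180),(185,.09,.07,185),(200,.084,.07,195)]+[(210,.078,z,195) for z in (.07,.055,.04,.028,.028)])
```

```text
jig [(array([ 0.583, -0.044,  0.002]), 0.92), (array([ 0.616, -0.043,  0.06 ]), 0.49)]
hub [(array([ 0.574, -0.04 ,  0.032]), 0.95)]
blank [(array([ 0.535, -0.042,  0.057]), 0.56)]
6.2833 [ 0.50879217 -0.00487356  0.02854708] [-0.03578422 -0.17670331  0.32492296]
[[0, 0, np.float64(0.08)], [0.005, -0.0, -0.055], 0]
[[0, 0, np.float64(0.08)], [0.005, -0.0, -0.122], 0]
[[0, 0, np.float64(-0.02)], [0.033, -0.017, -0.138], 0]
[[0, 0, np.float64(-0.27)], [0.058, -0.065, -0.138], 0]
[[0, 0, np.float64(-0.47)], [0.055, -0.118, -0.138], 0]
[[0, 0, np.float64(-0.65)], [0.043, -0.168, -0.138], 0]
[[0, 0, np.float64(-1.0)], [-0.008, -0.228, -0.138], 0]
[[0, 0, np.float64(-1.0)], [-0.053, -0.252, -0.138], 0]
[[0, 0, np.float64(-1.0)], [-0.053, -0.252, -0.088], 0]
[[0, 0, np.float64(-1.0)], [-0.053, -0.252, -0.038], 0]
[[0, 0, np.float64(-1.0)], [-0.053, -0.252, 0.002], 0]
[[0, 0, np.float64(-1.0)], [-0.053, -0.252, 0.002], 0]
```

One click is done: the blank is now at 180°. I'll lift, go back and re-enter the scallop.

Emit:
{"api": "play_rows", "payload": {"series": [[[0, 0, 0.05], [0.005, 0, -0.08], 0], [[0, 0, 0.0], [0.033, -0.017, -0.138], 0], [[0, 0, -0.27], [0.058, -0.065, -0.138], 0], [[0, 0, -0.47], [0.055, -0.118, -0.138], 0], [[0, 0, -0.65], [0.043, -0.168, -0.138], 0], [[0, 0, -1], [-0.008, -0.228, -0.138], 0], [[0, 0, -1], [-0.053, -0.252, -0.138], 0], [[0, 0, -1], [-0.053, -0.252, -0.138], 0], [[0, 0, -1], [-0.053, -0.252, -0.088], 0], [[0, 0, -1], [-0.053, -0.252, -0.038], 0], [[0, 0, -1], [-0.053, -0.252, 0.002], 0], [[0, 0, -1], [-0.053, -0.252, 0.002], 0]]}}

```text
t: 7.28
ee_pos: [0.506, -0.0826, 0.0256]
tool_rot: [[-0.96, -0.281, -0.004], [-0.281, 0.96, -0.0], [0.004, 0.001, -1.0]]
force: [-0.7, -0.6, -0.1]
width: -0.0004
grip_force: 0.0
```

Run:
```python
from h import *
rows([(210-5*k,.076,.028,195-2.6*k) for k in range(1,13)])
```

```text
7.2833 [ 0.50603385 -0.08260734  0.02555312] [-0.74582275 -0.64728814 -0.14208773]
[[0, 0, np.float64(0.09)], [-0.01, 0.022, -0.008], 0]
[[0, 0, np.float64(0.18)], [-0.007, 0.044, -0.008], 0]
[[0, 0, np.float64(0.27)], [-0.006, 0.066, -0.008], 0]
[[0, 0, np.float64(0.36)], [-0.007, 0.088, -0.008], 0]
[[0, 0, np.float64(0.45)], [-0.01, 0.11, -0.008], 0]
[[0, 0, np.float64(0.54)], [-0.014, 0.132, -0.008], 0]
[[0, 0, np.float64(0.63)], [-0.021, 0.153, -0.008], 0]
[[0, 0, np.float64(0.72)], [-0.029, 0.174, -0.008], 0]
[[0, 0, np.float64(0.81)], [-0.039, 0.193, -0.008], 0]
[[0, 0, np.float64(0.9)], [-0.051, 0.212, -0.008], 0]
[[0, 0, np.float64(0.99)], [-0.065, 0.229, -0.008], 0]
[[0, 0, np.float64(1.08)], [-0.08, 0.246, -0.008], 0]
```

Emit:
{"api": "play_rows", "payload": {"series": [[[0, 0, 0.09], [-0.007, 0.022, -0.005], 0], [[0, 0, 0.18], [-0.005, 0.044, -0.005], 0], [[0, 0, 0.27], [-0.004, 0.066, -0.005], 0], [[0, 0, 0.36], [-0.005, 0.088, -0.005], 0], [[0, 0, 0.45], [-0.008, 0.11, -0.005], 0], [[0, 0, 0.54], [-0.012, 0.132, -0.005], 0], [[0, 0, 0.63], [-0.019, 0.153, -0.005], 0], [[0, 0, 0.72], [-0.027, 0.174, -0.005], 0], [[0, 0, 0.81], [-0.037, 0.193, -0.005], 0], [[0, 0, 0.9], [-0.049, 0.212, -0.005], 0], [[0, 0, 1], [-0.063, 0.229, -0.005], 0], [[0, 0, 1], [-0.078, 0.246, -0.005], 0]]}}

```text
t: 8.28
ee_pos: [0.5099, -0.0044, 0.0299]
tool_rot: [[-0.977, 0.215, 0.001], [0.215, 0.977, 0.0], [-0.001, 0.0, -1.0]]
force: [-0.1, 0.7, 0.7]
width: -0.0002
grip_force: 0.0
```

```bash
cat > ret.py <<'E'
from h import *
for n in ('top','side'):
  T=grab_frame(n)
  for l in ['jig','hub','blank']: print(l,[(np.round(q['point'],3),round(q['score'],2)) for q in tip_of(l,T)[:2]])
rows([(150,.077,.055,164)]+[(155,.084,.07,167),(165,.09,.07,174),(175,.09,.07,180),(185,.09,.07,185),(200,.084,.07,195)]+[(210,.076,z,195) for z in (.07,.07,.055,.04,.028,.028)])
E
python3 ret.py
```

```text
jig [(array([ 0.579, -0.045,  0.002]), 0.96)]
hub []
blank [(array([ 0.558, -0.008,  0.057]), 0.56)]
jig [(array([ 0.579, -0.045, -0.001]), 0.62), (array([ 0.615, -0.037,  0.062]), 0.55)]
hub [(array([ 0.576, -0.046,  0.035]), 0.7)]
blank [(array([ 0.555, -0.006,  0.057]), 0.72)]
8.6833 [ 0.50949868 -0.0051401   0.02910696] [-0.36528082  0.08338928  0.47392118]
[[0, 0, np.float64(0.08)], [0.007, -0.0, -0.086], 0]
[[0, 0, np.float64(-0.02)], [0.035, -0.017, -0.136], 0]
[[0, 0, np.float64(-0.27)], [0.061, -0.065, -0.136], 0]
[[0, 0, np.float64(-0.48)], [0.057, -0.117, -0.136], 0]
[[0, 0, np.float64(-0.65)], [0.045, -0.168, -0.136], 0]
[[0, 0, np.float64(-1.0)], [-0.006, -0.227, -0.136], 0]
[[0, 0, np.float64(-1.0)], [-0.056, -0.247, -0.136], 0]
[[0, 0, np.float64(-1.0)], [-0.056, -0.247, -0.136], 0]
[[0, 0, np.float64(-1.0)], [-0.056, -0.247, -0.086], 0]
[[0, 0, np.float64(-1.0)], [-0.056, -0.247, -0.036], 0]
[[0, 0, np.float64(-1.0)], [-0.056, -0.247, 0.004], 0]
[[0, 0, np.float64(-1.0)], [-0.056, -0.247, 0.004], 0]
```

Two clicks are done: the blank is at 120°. On to the third.

Emit:
{"api": "play_rows", "payload": {"series": [[[0, 0, 0.05], [0.007, 0, -0.086], 0], [[0, 0, 0.0], [0.035, -0.017, -0.136], 0], [[0, 0, -0.27], [0.06, -0.065, -0.136], 0], [[0, 0, -0.47], [0.057, -0.118, -0.136], 0], [[0, 0, -0.65], [0.045, -0.168, -0.136], 0], [[0, 0, -1], [-0.006, -0.228, -0.136], 0], [[0, 0, -1], [-0.056, -0.248, -0.136], 0], [[0, 0, -1], [-0.056, -0.248, -0.136], 0], [[0, 0, -1], [-0.056, -0.248, -0.086], 0], [[0, 0, -1], [-0.056, -0.248, -0.036], 0], [[0, 0, -1], [-0.056, -0.248, 0.003], 0], [[0, 0, -1], [-0.056, -0.248, 0.003], 0]]}}

```text
t: 9.68
ee_pos: [0.5083, -0.0814, 0.0261]
tool_rot: [[-0.96, -0.28, -0.004], [-0.28, 0.96, -0.0], [0.004, 0.001, -1.0]]
force: [-0.1, 0.1, -0.3]
width: 0.0001
grip_force: 0.0
```

Emit:
{"api": "play_rows", "payload": {"series": [[[0, 0, 0.09], [-0.005, 0.022, -0.005], 0], [[0, 0, 0.18], [-0.003, 0.044, -0.005], 0], [[0, 0, 0.27], [-0.002, 0.066, -0.005], 0], [[0, 0, 0.36], [-0.003, 0.088, -0.005], 0], [[0, 0, 0.45], [-0.006, 0.11, -0.005], 0], [[0, 0, 0.54], [-0.01, 0.132, -0.005], 0], [[0, 0, 0.63], [-0.017, 0.153, -0.005], 0], [[0, 0, 0.72], [-0.025, 0.174, -0.005], 0], [[0, 0, 0.81], [-0.035, 0.193, -0.005], 0], [[0, 0, 0.9], [-0.047, 0.212, -0.005], 0], [[0, 0, 1], [-0.061, 0.229, -0.005], 0], [[0, 0, 1], [-0.076, 0.246, -0.005], 0]]}}

```text
t: 10.68
ee_pos: [0.5116, -0.0034, 0.0304]
tool_rot: [[-0.977, 0.215, 0.001], [0.215, 0.977, 0.0], [-0.0, 0.0, -1.0]]
force: [-0.3, -0.3, -0.3]
width: -0.0001
grip_force: 0.0
```

```bash
python3 ret.py
```

```text
jig [(array([ 0.578, -0.047,  0.004]), 0.73)]
hub [(array([ 0.576, -0.038,  0.032]), 0.82)]
blank [(array([ 0.596, -0.005,  0.056]), 0.74)]
jig [(array([ 0.578, -0.045,  0.003]), 0.92), (array([ 0.533, -0.363,  0.002]), 0.24)]
hub [(array([ 0.573, -0.045,  0.034]), 0.83)]
blank [(array([ 0.598, -0.009,  0.06 ]), 0.62)]
11.0833 [ 0.51117174 -0.00419246  0.02970643] [-0.22645411 -0.29511569 -0.66597905]
[[0, 0, np.float64(0.08)], [0.012, -0.004, -0.084], 0]
[[0, 0, np.float64(-0.02)], [0.04, -0.021, -0.134], 0]
[[0, 0, np.float64(-0.27)], [0.066, -0.07, -0.134], 0]
[[0, 0, np.float64(-0.48)], [0.062, -0.122, -0.134], 0]
[[0, 0, np.float64(-0.65)], [0.05, -0.173, -0.134], 0]
[[0, 0, np.float64(-1.0)], [-0.001, -0.232, -0.134], 0]
[[0, 0, np.float64(-1.0)], [-0.051, -0.251, -0.134], 0]
[[0, 0, np.float64(-1.0)], [-0.051, -0.251, -0.134], 0]
[[0, 0, np.float64(-1.0)], [-0.051, -0.251, -0.084], 0]
[[0, 0, np.float64(-1.0)], [-0.051, -0.251, -0.034], 0]
[[0, 0, np.float64(-1.0)], [-0.051, -0.251, 0.006], 0]
[[0, 0, np.float64(-1.0)], [-0.051, -0.251, 0.006], 0]
```

Three clicks are done: the blank is at 60°. One more.

Emit:
{"api": "play_rows", "payload": {"series": [[[0, 0, 0.05], [0.012, -0.003, -0.084], 0], [[0, 0, 0.0], [0.04, -0.02, -0.134], 0], [[0, 0, -0.27], [0.065, -0.07, -0.134], 0], [[0, 0, -0.47], [0.062, -0.122, -0.134], 0], [[0, 0, -0.65], [0.05, -0.172, -0.134], 0], [[0, 0, -1], [-0.001, -0.232, -0.134], 0], [[0, 0, -1], [-0.051, -0.251, -0.134], 0], [[0, 0, -1], [-0.051, -0.251, -0.134], 0], [[0, 0, -1], [-0.051, -0.251, -0.084], 0], [[0, 0, -1], [-0.051, -0.251, -0.034], 0], [[0, 0, -1], [-0.051, -0.251, 0.005], 0], [[0, 0, -1], [-0.051, -0.251, 0.005], 0]]}}

```text
t: 12.08
ee_pos: [0.5083, -0.081, 0.0261]
tool_rot: [[-0.96, -0.28, -0.004], [-0.28, 0.96, -0.0], [0.004, 0.001, -1.0]]
force: [-0.4, 0.5, 0.0]
width: -0.0001
grip_force: 0.0
```

Emit:
{"api": "play_rows", "payload": {"series": [[[0, 0, 0.09], [-0.005, 0.022, -0.005], 0], [[0, 0, 0.18], [-0.003, 0.044, -0.005], 0], [[0, 0, 0.27], [-0.002, 0.066, -0.005], 0], [[0, 0, 0.36], [-0.003, 0.088, -0.005], 0], [[0, 0, 0.45], [-0.006, 0.11, -0.005], 0], [[0, 0, 0.54], [-0.01, 0.132, -0.005], 0], [[0, 0, 0.63], [-0.017, 0.153, -0.005], 0], [[0, 0, 0.72], [-0.025, 0.174, -0.005], 0], [[0, 0, 0.81], [-0.035, 0.193, -0.005], 0], [[0, 0, 0.9], [-0.047, 0.212, -0.005], 0], [[0, 0, 1], [-0.061, 0.229, -0.005], 0], [[0, 0, 1], [-0.076, 0.246, -0.005], 0]]}}

```text
t: 13.08
ee_pos: [0.5116, -0.003, 0.0304]
tool_rot: [[-0.977, 0.215, 0.001], [0.215, 0.977, 0.0], [-0.001, 0.0, -1.0]]
force: [0.3, 0.0, 0.1]
width: 0.0002
grip_force: 0.0
```

Emit:
{"api": "play_rows", "payload": {"series": [[[0, 0, 0], [0.01, 0, -0.05], 0], [[0, 0, 0], [0.02, 0, -0.15], 0], [[0, 0, 0], [0.1, 0, -0.3], 0], [[0, 0, 0], [0.2, 0, -0.6], 0], [[0, 0, 0], [0.2, 0, -0.6], 0], [[0, 0, 0], [0.2, 0, -0.6], 0], [[0, 0, 0], [0.2, 0, -0.6], 0], [[0, 0, 0], [0.2, 0, -0.6], 0]]}}

```text
t: 13.75
ee_pos: [0.4531, 0.0098, 0.2118]
tool_rot: [[-0.978, 0.211, 0.004], [0.211, 0.978, 0.002], [-0.004, 0.003, -1.0]]
force: [0.1, 0.3, 0.4]
width: 0.0003
grip_force: 0.0
```

Run:
```python
from h import *
W=grab_frame('wrist');T=grab_frame('top'); save(W,'w9'); s=sense(); print(s['t'],s['ee_pos'],s['force'])
for n in (W,T):
  for l in ['jig','hub','blank','nut']: print(l,[(np.round(q['point'],3),round(q['score'],2)) for q in tip_of(l,n)[:2]])
a=cv2.resize(cv2.imread('pics/w9.png'),(448,336))
t=cv2.cvtColor(T['image'],cv2.COLOR_RGB2BGR)[135:235,205:305]
cv2.imwrite('pics/f.png',np.hstack([a,cv2.resize(t,(336,336),interpolation=cv2.INTER_CUBIC)]))
```

```text
13.85 [0.45236988 0.00927398 0.20943857] [ 0.37015788  1.09279647 -0.66940407]
jig [(array([ 0.576, -0.038, -0.007]), 0.83)]
hub []
blank []
nut [(array([0.428, 0.266, 0.004]), 0.86)]
jig [(array([ 0.579, -0.045,  0.004]), 0.91)]
hub [(array([ 0.572, -0.04 ,  0.032]), 0.92)]
blank [(array([ 0.618, -0.04 ,  0.056]), 0.7)]
nut [(array([0.432, 0.262, 0.001]), 0.55)]
```

View pics/f.png

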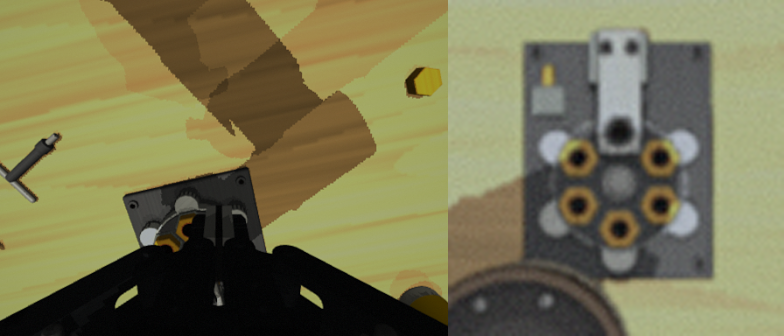

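The five drilled blanks are all visible at right, around (620,180). The plain one is hidden under the bush at (620,130), and the hand is clear.

```bash
python3 -c "
from rig import *
print(job_done())"
```

```text
the job is handed in; nothing more can be done
None
```

I turned the dial four clicks clockwise and handed the job in. The last top view shows all five drilled blanks clear of the arm, which puts the undrilled one under the bush. The jig looks unmoved and the hand is clear, but no verdict came back on the hand-in.

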